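Raise the mast of the thread stand

TASK

The embroidery thread stand is still packed down: pinch the catch button in the side of its mast head to free the mast, and with it pinched draw the head straight up, past the first stop, until it comes to its second stop with both tubes fully out. Do not lift, tip or push the stand about, and leave the other things on the table alone. Finish still gripping the head and holding the mast up there, because its clamp is open and it would slide back down if you let go; I will tighten it while you hold.

Things in the scene. Friction and masses are not known exactly. Their poses are not given: they have to be found in the camera images.
- stand: Loose thread stand, 2.2 kg, that must stay put. White steel base 170 (x) x 230 (y) x 8 mm; pins 98 mm high at x +-55, y +-75 mm carry three thread spools (42 mm wide, tops at 86 mm), the one at -x, -y empty. Mast in the middle. Origin: centre of the underside, on the mast's axis; z up. Pulling past the second stop, or before the catch is freed, lifts it.
- collar_top (a point): Centre of the top of the black collar (52 x 38 mm, 22 mm high) on the mast's fixed outer tube (28 mm thick), on the mast's axis, 126 mm above the table. A steel bar in its -x side holds the toe of the catch while the mast is down.
- mast_head: Grey block 40 (x) x 30 (y) x 44 mm on top of the inner tube; axes as the stand's. Origin: its centre, on the mast's axis, 160 mm above the table with the mast down and caught (as at the start), 300 mm at the second stop. Pinch its plain +x face and the button in its -x face, pointing down and closing along x: 46 mm over both. Nothing stands above it. With tubes and button about 0.32 kg.
- guide_bar (a point): On the head's +y face, where a steel thread-guide bar leaves it; one more at -y. Bars 5 mm thick, 14 mm above the head's centre, running along y to y = +-75 mm, each ending in a cross arm along x with eyelets at x = +-55 mm.
- button_face (a point): Centre of the outer face of the catch button: black thumb button 18 wide (y) by 24 mm high in the middle of the head's -x face, 6 mm proud of it; moves with the button.
- catch_button (a joint): How far the catch button is pressed in (along the head's +x), m: 0 out, 0.0055 fully in, 0.5 mm proud. Spring: 2 N at first, 6 N fully in; it comes back out when let go. Pressed 4.5 mm or more, the catch is free. It catches only with the mast right down; higher up the tubes run free, pressed or not.
- mast_middle (a joint): How far the middle tube (21 mm thick, black ring on top) is out of the outer tube, m: 0 down, 0.070 at its stop. The inner tube slides 70 mm in the middle tube. Drawing up the head brings the inner tube out first (0.5 N friction) to the first stop, head 70 mm up; then the middle tube follows (1.2 N) to the firm second stop, head 140 mm up. Both slide down if let go.
- thimble: Bystander: steel thimble, 21 mm wide, 23.5 mm high, standing near the stand. Origin: centre of its underside.
- hoop: Bystander: round wooden embroidery hoop lying flat, 150 mm across, 12 mm high, with a small brass screw block on its rim. Origin: its centre, on the table.
- scissors: Bystander: small embroidery scissors lying flat, brass handles, about 130 mm long, 6 mm high. Origin: near the middle, underneath.
- floss_card: Bystander: white thread card with four holes, 55 by 170 by 3 mm, lying flat. Origin: centre of its underside.

How it is judged:
On the way, in this order (a step that is already met when the one before it is completed fails the run):
1. the catch button is pinched in by more than 4 mm while the mast is still down (value of joint catch_button above 0.004 m and z of mast_head in the frame of stand below 0.17 m), for 0.1 s.
2. the head is drawn up to the first stop, 70 mm (within 5 mm) or more (z of mast_head in the frame of stand above 0.225 m).
At the end, for the whole second after the job is handed in: Both tubes are out at the second stop (head within 5 mm of 140 mm up, middle tube within 4 mm of its stop), still, and the fingers hold the head (over 3 N); the stand rests on the table (lifted under 5 mm, tilted under 2 degrees), within 25 mm of where it stood (z of mast_head in the frame of stand above 0.295 m and value of joint mast_middle above 0.066 m and contact force between the fingers and mast_head above 3 N and linear speed of mast_head below 0.02 m/s and height (world z) of stand below 0.005 m and angle between stand's own z axis and vertical below 0.035 rad and distance of stand from where it was at the start of the episode below 0.025 m); the arm keeps its last pose, push and grip.
It fails at once if the stand is lifted more than 10 mm, tipped more than 6 degrees or shifted more than 25 mm (height (world z) of stand above 0.01 m or angle between stand's own z axis and vertical above 0.105 rad or distance of stand from where it was at the start of the episode above 0.025 m).
It fails at once if the thimble, hoop, scissors or card is moved more than 15 mm (distance of any of thimble, hoop, scissors, floss_card from where it was at the start of the episode above 0.015 m).
It also fails if it takes over 32 s, if anything falls off the work surface, if the arm or the gripper's body presses on something with over 40 N, if the wrist force passes 120 N, or if a joint passes its speed limit or range.

ROBOT

A 7-joint arm with a two-finger parallel gripper is mounted at the origin on the work surface. World frame = base frame: x ahead of the robot, y to its left, z up, the work surface at z = 0. Lengths are in m, angles in rad, forces in N, time in s.
With the tool pointing down it reaches from about 0.4 to 0.85 m from the base axis. Payload 10.4 kg.
Tool frame: the origin (TCP) lies between the finger pads; the fingertips stand r.nose_length ahead of it and the grasp point (between the pads) lies 6 mm ahead of it (r.nose_length is the distance from the TCP to the fingertips, in m); z points along the fingers, x is the direction in which the jaws open and shut, and the axes are right-handed (so a half turn about z gives the same grasp; the last joint's range is limited). The gripper opens to 87 mm and grips with 3 to 60 N. Pads are 19 mm wide; open, the fingers measure 117 mm over their backs; the gripper's body (75 mm by 190 mm) begins 51 mm behind the grasp point.
Start: joints at [-1.147, 0.332, -0.065, 1.46, 0.022, 1.35, -0.088], TCP at [0.27, 0.564, 0.248] pointing down, gripper open.
Joint ranges: [-2.6, 2.6], [-0.5, 2.12], [-1.47, 1.34], [0.16, 2.42], [-1.27, 4.41], [0.06, 2.06], [-2.6, 2.6]. Speed limits (rad/s): [2.22, 2.22, 2.79, 2.79, 3.14, 3.14, 3.14].

INTERFACE

Orientations are given as a unit quaternion [x, y, z, w].
In Python, from bench import r gives the robot as it stands. The module is installed in compiled form; this text tells all that it offers.
- The arm moves only by the shell command python3 -m creep 'ROWS' [OPENING] [FORCE]. ROWS is JSON, a list of rows, each an object of numbers: "x", "y", "z": the shift along the world's x, y, z in m; "spin": the turn about the world's z in degrees. In form: [{"x": .., "y": .., "z": .., "spin": ..}, ...]. A call has 1 to 12 rows; each row is the pose to reach, as a shift and turn from the pose commanded when the call began; what a row does not reach only later rows make up. A row lasts 1/8 s, in which the tool goes at most 62.5 mm and 10.7 degrees, less where a joint would pass 70% of its speed; a pose out of reach is approached as far as the arm can. A call with a gripper value outside its range is refused whole. OPENING is the finger opening in m, from 0 to 0.087, set as the call begins (- or left out, the last holds). The fingers move at their own pace and stop on an object; FORCE is the grip in N (left out, the last holds). Time passes only in rows, so rows that repeat a pose let the fingers close. It gives the time, the measured TCP pose, the force and the opening at its end, in the units of the state.
- r.read_state(): the state, without advancing time (a new reading comes with each control period).
- r.camera(name): name is "side" or "top"; returns a dict with "pixels" (400x640x3 uint8, blue, green, red), "z_map" (400x640 float32, m along the optical axis (not along the pixel's ray), 0 where there is no reading), "K" (3x3 intrinsics, pixels), "k1" (the pictures are not rectified: a ray, as slopes to the right and down, at radius r is drawn at 1 + k1 r^2 times it, then the intrinsics apply), "R" (3x3) and "t" (3): a world point X has camera coordinates R X + t. Camera axes: x right, y down, z forward; pixel columns grow to the right and rows downward; lengths in m; the calibration is good to about 2 mm. A picture is of the moment at which its call begins.
- r.close_job(): hands the job in, once; it reports no verdict.
The state is a dict: "time": time; "joint_positions": joint angles; "joint_vel": joint speeds; "joint_torque": joint torques, N m; "ee_pos": TCP position; "eef_rot": TCP orientation; "ft_force": force on the tool from outside, world axes, zero at the start; "torque": the same for the moment, N m; "width": finger opening in m.
Only numpy, scipy, OpenCV 4.12 (cv2) and the standard library are available. Lean on these libraries where they do the work, as an engineer would, in place of code of your own. Each camera call takes 0.05 s, during which the arm holds its last target. There are 200 camera calls.

## Working session

There is one attempt and no reset: what is moved stays moved. The work goes in short steps, Python scripts to look and compute and a shell command to move; the robot and the scene stay as the last step left them, time stands still between calls to the robot, and variables do not carry over. Pictures are saved under pics/ and viewed, about 8 in all and at most 12, crops included, and the job is handed in when it is done.

```bash
mkdir -p pics; cat > h.py <<'E'
import numpy as np, cv2
from bench import r
def cam(n):
    return r.camera(n)
def rays(c,uv):
    D=np.array([c["k1"],0,0,0,0.])
    p=cv2.undistortPoints(np.float64(uv).reshape(-1,1,2),np.float64(c["K"]),D).reshape(-1,2)
    return np.c_[p,np.ones(len(p))]
def pts(c,uv):  # by depth
    uv=np.asarray(uv); z=c["z_map"][uv[:,1].astype(int),uv[:,0].astype(int)]
    return (rays(c,uv)*z[:,None]-c["t"])@np.asarray(c["R"])
def onplane(c,uv,h):
    R=np.asarray(c["R"]); C=-R.T@c["t"]; d=rays(c,uv)@R
    return C+d*((h-C[2])/d[:,2])[:,None]
def cloud(c):
    v,u=np.nonzero(c["z_map"]>0); return np.c_[u,v],pts(c,np.c_[u,v])
E
python3 - <<'E'
from h import *
print({k:np.round(v,3).tolist() if not isinstance(v,(int,float)) else v for k,v in r.read_state().items()}, r.nose_length)
for n in("side","top"):
    c=cam(n); cv2.imwrite(f"pics/{n}0.png",c["pixels"]); np.savez(f"{n}0.npz",**c)
    print(n,c["k1"],np.round(-np.array(c["R"]).T@c["t"],3),np.round(c["R"],2).tolist(),c["K"].tolist(),(c["z_map"]>0).mean())
E
```

```text
{'time': 0.0, 'joint_positions': [-1.147, 0.333, -0.065, 1.461, 0.022, 1.35, -0.088], 'joint_vel': [0.001, -0.001, -0.001, 0.0, 0.001, 0.001, 0.002], 'joint_torque': [0.0, -62.326, 0.025, -38.989, -0.061, 0.04, 0.0], 'ee_pos': [0.27, 0.563, 0.247], 'eef_rot': [0.846, 0.533, -0.001, 0.0], 'ft_force': [0.201, -0.649, 0.183], 'torque': [-0.01, -0.03, -0.038], 'width': 0.08714661342520195} 0.025
side -0.035093394355830004 [0.513 0.712 0.81 ] [[-0.99, -0.11, 0.01], [-0.09, 0.73, -0.67], [0.07, -0.67, -0.74]] [[453.25221453142825, 0.0, 312.85729686267], [0.0, 453.25221453142825, 196.41937714501714], [0.0, 0.0, 1.0]] 0.996046875
top -0.06585225957317217 [0.366 0.094 1.093] [[0.09, -1.0, -0.0], [-0.97, -0.09, -0.21], [0.21, 0.02, -0.98]] [[480.4480197538649, 0.0, 323.4661018588047], [0.0, 480.4480197538649, 200.2419481779461], [0.0, 0.0, 1.0]] 0.99590234375
```

View pics/top0.png

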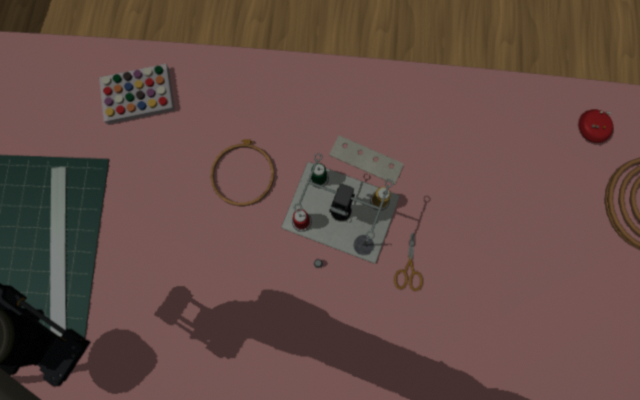

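View pics/side0.png

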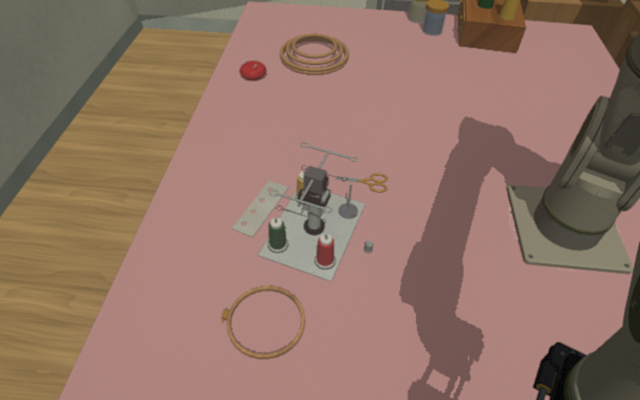

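The top view shows the white base with corners near (313,165), (398,190), (378,258) and (284,226). The empty pin is at (363,244), which is the stand's -x,-y corner, and the dark mast head is near (343,195). The side view shows the head at (315,183), the thimble at (368,246) and the scissors right beside one guide arm.

```bash
python3 - <<'E'
from h import *
import numpy as np
box=None
for n in("top","side"):
    c=dict(np.load(f"{n}0.npz")); c["k1"]=float(c["k1"])
    uv,P=cloud(c)
    # region near stand
    m0=(abs(P[:,0]-.5)<.25)&(abs(P[:,1]-.05)<.25)
    col=c["pixels"][uv[:,1],uv[:,0]].astype(int)
    sat=col.max(1)-col.min(1)
    b=m0&(abs(P[:,2]-.008)<.006)&(sat<28)&(col.min(1)>70)
    im=np.zeros((400,640),np.uint8); im[uv[b,1],uv[b,0]]=255
    im=cv2.morphologyEx(im,cv2.MORPH_OPEN,np.ones((3,3)))
    nl,lab,st,ce=cv2.connectedComponentsWithStats(im)
    for k in 1+np.argsort(-st[1:,4])[:2]:
        v,u=np.nonzero(lab==k)
        Q=onplane(c,np.c_[u,v],.008)[:,:2]
        print(n,"base",st[k,4],cv2.minAreaRect(Q.astype(np.float32)))
    for lo,hi,nm in((.176,.19,"headtop"),(.172,.18,"bars"),(.082,.1,"pins/spools")):
        h=m0&(P[:,2]>lo)&(P[:,2]<hi)
        if h.sum()<4: print(nm,h.sum());continue
        print(n,nm,h.sum(),np.round(P[h].mean(0),4),np.round(np.median(P[h],0),4),cv2.minAreaRect(P[h,:2].astype(np.float32)), uv[h].min(0),uv[h].max(0))
    x=c["pixels"][110:280,230:450] if n=="top" else c["pixels"][130:290,220:400]
    cv2.imwrite(f"pics/{n}c.png",cv2.convertScaleAbs(cv2.resize(x,None,fx=3.4,fy=3.4,interpolation=cv2.INTER_CUBIC),alpha=1.6))
E
```

```text
top base 2745 ((0.5795794129371643, 0.093866266310215), (0.19483894109725952, 0.17019326984882355), 74.32794189453125)
top base 494 ((0.5201435685157776, -0.006388157606124878), (0.04064425081014633, 0.10915898531675339), 74.43645477294922)
top headtop 578 [0.5746 0.0731 0.1799] [0.574  0.0743 0.1798] ((0.5753749012947083, 0.07580140233039856), (0.16403000056743622, 0.12436966598033905), 74.47711181640625) [294 153] [392 238]
top bars 532 [0.5738 0.0745 0.1763] [0.572  0.0745 0.1763] ((0.5759602785110474, 0.07535863667726517), (0.16563226282596588, 0.12617526948451996), 74.62763214111328) [294 153] [393 238]
top pins/spools 273 [0.5933 0.0996 0.0867] [0.6053 0.1334 0.086 ] ((0.5755136609077454, 0.07599470019340515), (0.17896264791488647, 0.1329689621925354), 74.94097900390625) [293 164] [389 242]
side base 3967 ((0.5755867958068848, 0.08007942885160446), (0.23053383827209473, 0.16932035982608795), 74.59223937988281)
side base 21 ((0.4515419602394104, 0.12609539926052094), (0.01349690929055214, 0.005298682954162359), 6.968515872955322)
side headtop 340 [0.576  0.0829 0.1799] [0.576  0.0824 0.1807] ((0.5746088027954102, 0.08091478794813156), (0.15649880468845367, 0.12409660220146179), 76.06352233886719) [270 144] [356 209]
side bars 496 [0.576  0.0855 0.1753] [0.5753 0.0929 0.1753] ((0.5759416222572327, 0.07739327847957611), (0.16568849980831146, 0.1258767694234848), 74.60546875) [269 142] [356 212]
side pins/spools 288 [0.5896 0.1162 0.0868] [0.5829 0.1376 0.0856] ((0.5762906670570374, 0.07919973134994507), (0.17101891338825226, 0.13334621489048004), 74.83403778076172) [270 170] [351 244]
```

View pics/topc.png

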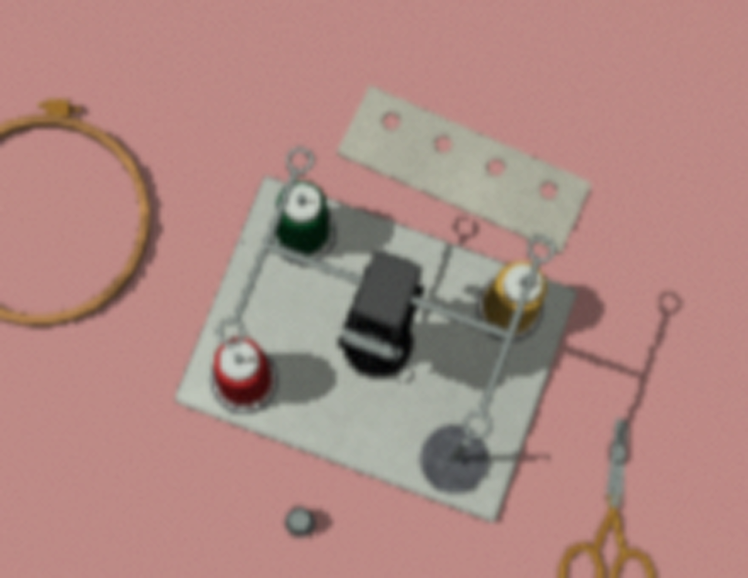

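View pics/sidec.png

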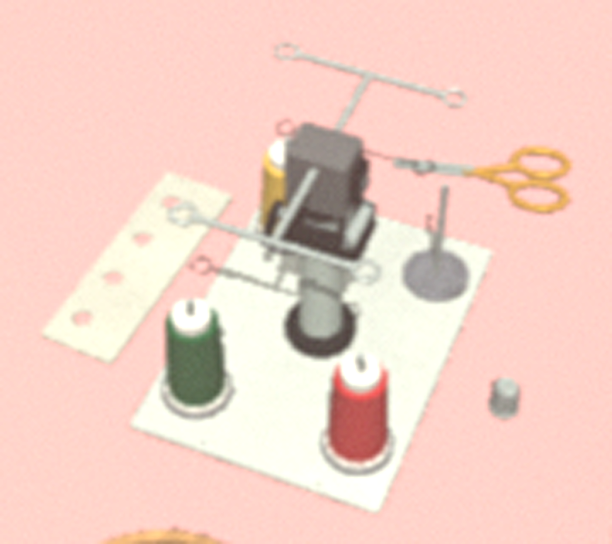

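Both views agree: the stand is at about (0.576, 0.077) with yaw about -15.4°, and the button side faces the robot. I'll refine the head centre and check the height of the silver bar on the collar while making the safe transfer above everything.

```bash
python3 - <<'E'
from h import *
a=np.radians(-15.4); X=np.array([np.cos(a),np.sin(a)]);Y=np.array([-X[1],X[0]])
for n in("top","side"):
    c=dict(np.load(f"{n}0.npz")); c["k1"]=float(c["k1"])
    uv,P=cloud(c); d=P[:,:2]-[.576,.077]; x=d@X;y=d@Y;z=P[:,2]
    near=(abs(x)<.05)&(abs(y)<.019)
    h=near&(z>.174)&(abs(x)<.035)&(abs(y)<.014)
    print(n,"head top x",np.percentile(x[h],[1,99]),"z",np.median(z[h]))
    h2=(abs(x)<.015)&(abs(y)<.03)&(z>.1785)
    print("  y",np.percentile(y[h2],[1,5,95,99]))
    e=(abs(x)<.08)&(abs(abs(y)-.075)<.012)&(z>.168)
    for s in(1,-1): k=e&(y*s>0); print("  arm",s,k.sum(),np.median(y[k]),x[k].min(),x[k].max())
    for lo,hi in((-.06,-.035),(-.035,-.03),(-.03,-.025),(-.025,-.021)):
        k=(abs(y)<.03)&(x>lo)&(x<hi)&(z>.03); print("  -x slab",lo,hi,k.sum(),np.round(np.percentile(z[k],[50,95,100]),3) if k.any() else "")
E
python3 -m creep '[{"x":0.02,"y":-0.03,"z":0.01,"spin":-6},{"x":0.05,"y":-0.08,"z":0.02,"spin":-14},{"x":0.08,"y":-0.13,"z":0.02,"spin":-22},{"x":0.11,"y":-0.18,"z":0.02,"spin":-30},{"x":0.14,"y":-0.225,"z":0.02,"spin":-38},{"x":0.17,"y":-0.27,"z":0.02,"spin":-46},{"x":0.2,"y":-0.32,"z":0.02,"spin":-54},{"x":0.23,"y":-0.37,"z":0.02,"spin":-62},{"x":0.26,"y":-0.415,"z":0.02,"spin":-70},{"x":0.285,"y":-0.455,"z":0.02,"spin":-76},{"x":0.3,"y":-0.48,"z":0.02,"spin":-79.8},{"x":0.306,"y":-0.487,"z":0.02,"spin":-79.8}]' 0.087 25
```

```text
top head top x [-0.02090467  0.01886378] z 0.18193365243538656
  y [-0.02352661 -0.01557209  0.01222142  0.01492052]
  arm 1 171 0.07336791642916263 -0.0625319080303617 0.06245066693298043
  arm -1 186 -0.07612829582923097 -0.0626547205659662 0.06352113716102395
  -x slab -0.06 -0.035 0 
  -x slab -0.035 -0.03 0 
  -x slab -0.03 -0.025 92 [0.125 0.171 0.173]
  -x slab -0.025 -0.021 53 [0.128 0.174 0.175]
side head top x [-0.02011106  0.01880317] z 0.18154652911219846
  y [-0.01473183 -0.01063476  0.01553452  0.01652509]
  arm 1 182 0.07607538127242792 -0.06310628307980491 0.06277030364355482
  arm -1 146 -0.07345471354718705 -0.06305591229196215 0.06159048488455612
  -x slab -0.06 -0.035 0 
  -x slab -0.035 -0.03 0 
  -x slab -0.03 -0.025 97 [0.124 0.169 0.174]
  -x slab -0.025 -0.021 58 [0.127 0.172 0.174]
time: 1.6
ee_pos: [0.5764, 0.0756, 0.2673]
eef_rot: [0.991, -0.135, -0.0, 0.0]
ft_force: [-1.0, 1.3, -0.4]
width: 0.0871
```

The arm is over the head with the jaws along the stand's x (-15.5°). Depth puts the head within about 1 mm of (0.576, 0.077), its top at 0.182 and the collar bar below about 0.128. I'll descend so the fingertips reach about 0.142.

```bash
python3 -m creep '[{"y":0.001,"z":-0.02},{"y":0.001,"z":-0.045},{"y":0.001,"z":-0.07},{"y":0.001,"z":-0.09},{"y":0.001,"z":-0.1},{"y":0.001,"z":-0.1},{"y":0.001,"z":-0.1}]'
python3 - <<'E'
from h import *
c=cam("side");cv2.imwrite("pics/s1.png",cv2.convertScaleAbs(cv2.resize(c["pixels"][70:270,210:410],(600,600),interpolation=cv2.INTER_CUBIC),alpha=1.6))
E
```

```text
invalid input at $[0]: expected keys x, y, z, spin
```

View pics/s1.png

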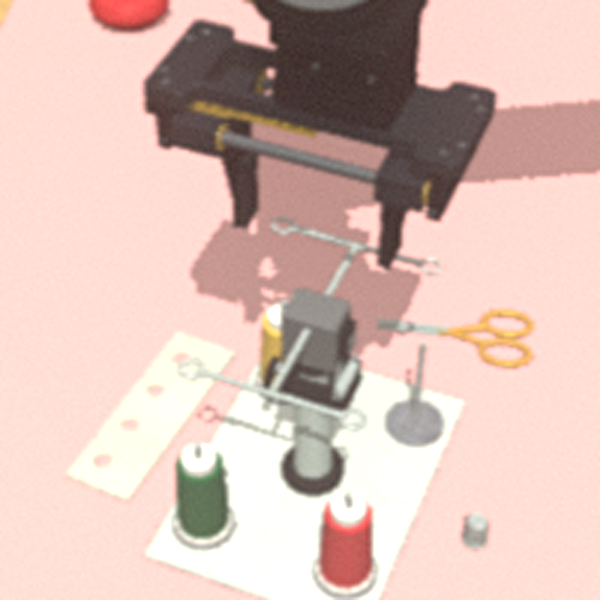

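The call was refused because every key is needed in each row. The picture shows the open fingers above and astride the head: fingertips at crop (243,222) and (388,265), head top at (318,305). I'll descend with full rows.

```bash
python3 -m creep '[{"x":0,"y":0.001,"z":-0.02,"spin":0},{"x":0,"y":0.001,"z":-0.045,"spin":0},{"x":0,"y":0.001,"z":-0.07,"spin":0},{"x":0,"y":0.001,"z":-0.09,"spin":0},{"x":0,"y":0.001,"z":-0.1,"spin":0},{"x":0,"y":0.001,"z":-0.1,"spin":0},{"x":0,"y":0.001,"z":-0.1,"spin":0}]'
python3 - <<'E'
from h import *
c=cam("side");cv2.imwrite("pics/s2.png",cv2.convertScaleAbs(cv2.resize(c["pixels"][70:270,210:410],(600,600),interpolation=cv2.INTER_CUBIC),alpha=1.6))
E
```

```text
time: 2.52
ee_pos: [0.5764, 0.0782, 0.1685]
eef_rot: [0.991, -0.134, 0.001, -0.0]
ft_force: [1.1, -0.8, 0.6]
width: 0.0873
```

View pics/s2.png

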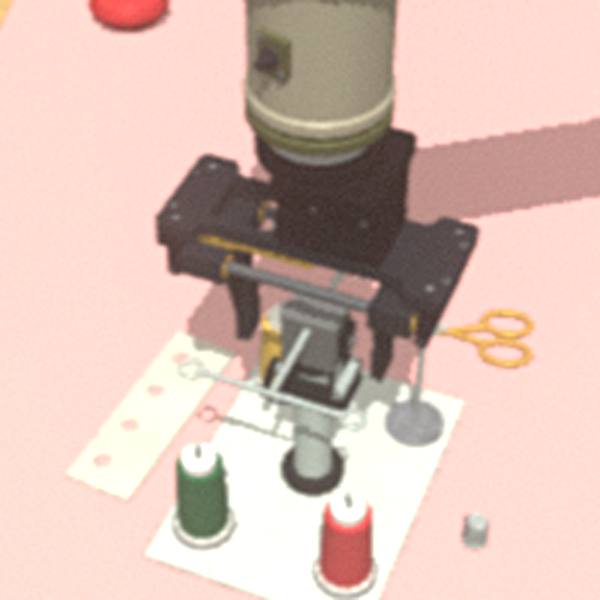

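The fingers stand on either side of the head, tips at crop (245,335) and (380,375), clear of the bars and collar. Now I'll pinch.

```bash
python3 -m creep '[{"x":0,"y":0,"z":0,"spin":0},{"x":0,"y":0,"z":0,"spin":0},{"x":0,"y":0,"z":0,"spin":0},{"x":0,"y":0,"z":0,"spin":0},{"x":0,"y":0,"z":0,"spin":0},{"x":0,"y":0,"z":0,"spin":0},{"x":0,"y":0,"z":0,"spin":0},{"x":0,"y":0,"z":0,"spin":0}]' 0.02 30
```

```text
time: 3.58
ee_pos: [0.5761, 0.0776, 0.1675]
eef_rot: [0.991, -0.134, 0.0, 0.0]
ft_force: [1.0, -0.1, -1.6]
width: 0.0403
```

The width of 40.3 mm means the button is fully in, and the side force is only about 1 N. I'll lift 15 mm gently and check the vertical force.

```bash
python3 -m creep '[{"x":0,"y":0,"z":0.002,"spin":0},{"x":0,"y":0,"z":0.005,"spin":0},{"x":0,"y":0,"z":0.009,"spin":0},{"x":0,"y":0,"z":0.013,"spin":0},{"x":0,"y":0,"z":0.015,"spin":0},{"x":0,"y":0,"z":0.015,"spin":0}]'
```

```text
time: 4.32
ee_pos: [0.5761, 0.0776, 0.1828]
eef_rot: [0.991, -0.134, 0.0, -0.0]
ft_force: [1.2, -0.4, -2.3]
width: 0.0407
```

The catch is free: the load is about 2 N, where lifting the stand would give about 22 N. I'll continue through the first stop.

```bash
python3 -m creep '[{"x":0,"y":0,"z":0.008,"spin":0},{"x":0,"y":0,"z":0.018,"spin":0},{"x":0,"y":0,"z":0.028,"spin":0},{"x":0,"y":0,"z":0.038,"spin":0},{"x":0,"y":0,"z":0.046,"spin":0},{"x":0,"y":0,"z":0.051,"spin":0},{"x":0,"y":0,"z":0.055,"spin":0},{"x":0,"y":0,"z":0.058,"spin":0},{"x":0,"y":0,"z":0.062,"spin":0},{"x":0,"y":0,"z":0.068,"spin":0},{"x":0,"y":0,"z":0.075,"spin":0},{"x":0,"y":0,"z":0.075,"spin":0}]'
python3 -m creep '[{"x":0,"y":0,"z":0.005,"spin":0},{"x":0,"y":0,"z":0.012,"spin":0},{"x":0,"y":0,"z":0.02,"spin":0},{"x":0,"y":0,"z":0.027,"spin":0},{"x":0,"y":0,"z":0.034,"spin":0},{"x":0,"y":0,"z":0.039,"spin":0},{"x":0,"y":0,"z":0.042,"spin":0},{"x":0,"y":0,"z":0.042,"spin":0}]'
python3 - <<'E'
from h import *
c=cam("side");cv2.imwrite("pics/s3.png",cv2.convertScaleAbs(cv2.resize(c["pixels"][70:270,210:410],(600,600),interpolation=cv2.INTER_CUBIC),alpha=1.6))
E
```

```text
time: 5.82
ee_pos: [0.5761, 0.0776, 0.2583]
eef_rot: [0.991, -0.134, 0.0, -0.0]
ft_force: [0.9, -0.2, -2.6]
width: 0.0398
time: 6.82
ee_pos: [0.5761, 0.0777, 0.2999]
eef_rot: [0.991, -0.134, 0.0, -0.0]
ft_force: [0.8, -0.6, -2.2]
width: 0.0402
```

View pics/s3.png

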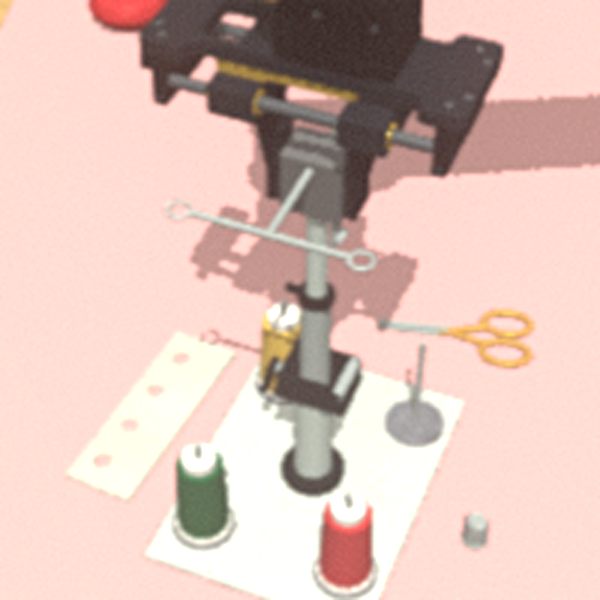

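The head is up about 132 mm, the middle tube with its black ring at crop (315,297) is coming out, and the stand hasn't moved. I'll creep to the second stop, watching the force.

```bash
for i in 1; do python3 -m creep '[{"x":0,"y":0,"z":0.002,"spin":0},{"x":0,"y":0,"z":0.004,"spin":0},{"x":0,"y":0,"z":0.006,"spin":0},{"x":0,"y":0,"z":0.006,"spin":0}]'; done
python3 -m creep '[{"x":0,"y":0,"z":0.0005,"spin":0},{"x":0,"y":0,"z":0.001,"spin":0},{"x":0,"y":0,"z":0.001,"spin":0},{"x":0,"y":0,"z":0.001,"spin":0}]'
```

```text
time: 7.38
ee_pos: [0.5761, 0.0777, 0.3059]
eef_rot: [0.991, -0.134, 0.0, -0.0]
ft_force: [-0.7, -1.1, -2.7]
width: 0.0401
time: 7.88
ee_pos: [0.576, 0.0777, 0.3065]
eef_rot: [0.991, -0.134, 0.0, 0.0]
ft_force: [1.3, -0.4, -4.4]
width: 0.0399
```

```bash
python3 -m creep '[{"x":0,"y":0,"z":0.0005,"spin":0},{"x":0,"y":0,"z":0.0005,"spin":0},{"x":0,"y":0,"z":0.0005,"spin":0},{"x":0,"y":0,"z":0.0005,"spin":0}]'
```

```text
time: 8.38
ee_pos: [0.576, 0.0777, 0.3071]
eef_rot: [0.991, -0.134, 0.0, -0.0]
ft_force: [1.2, -0.1, -3.5]
width: 0.0399
```

```bash
python3 -m creep '[{"x":0,"y":0,"z":0.0005,"spin":0},{"x":0,"y":0,"z":0.001,"spin":0},{"x":0,"y":0,"z":0.001,"spin":0},{"x":0,"y":0,"z":0.001,"spin":0}]'; python3 - <<'E'
from h import *
c=cam("side");cv2.imwrite("pics/s4.png",cv2.convertScaleAbs(cv2.resize(c["pixels"][70:270,210:410],(600,600),interpolation=cv2.INTER_CUBIC),alpha=1.6))
o=dict(np.load("side0.npz"));o["k1"]=float(o["k1"])
a=np.radians(-15.4); X=np.array([np.cos(a),np.sin(a)]);Y=np.array([-X[1],X[0]])
for q in(o,c):
    uv,P=cloud(q); d=P[:,:2]-[.576,.077]; x=d@X;y=d@Y;z=P[:,2]
    k=(abs(x)<.07)&(abs(y-.075)<.006)&(z>.13); print("arm z",np.median(z[k]),k.sum())
    k=(abs(x)<.026)&(abs(y)<.02)&(z>.118)&(z<.131); print("collar z",np.median(z[k]))
    b=(abs(x)<.08)&(y>.03)&(y<.11)&(z<.02)&(q["pixels"][uv[:,1],uv[:,0]].min(1)>95);print("base z",np.median(z[b]),b.sum())
print(r.read_state()["ft_force"])
E
```

```text
time: 8.88
ee_pos: [0.5759, 0.0777, 0.3077]
eef_rot: [0.991, -0.134, -0.0, 0.0]
ft_force: [2.4, -0.1, -10.6]
width: 0.0399
arm z 0.17501116146739476 159
collar z 0.12473155349513543
base z 0.007781025232258296 1556
arm z 0.31501311523817965 202
collar z 0.12516735931386044
base z 0.007806606046043172 1557
[  2.70583562  -0.19902904 -11.18843205]
```

View pics/s4.png

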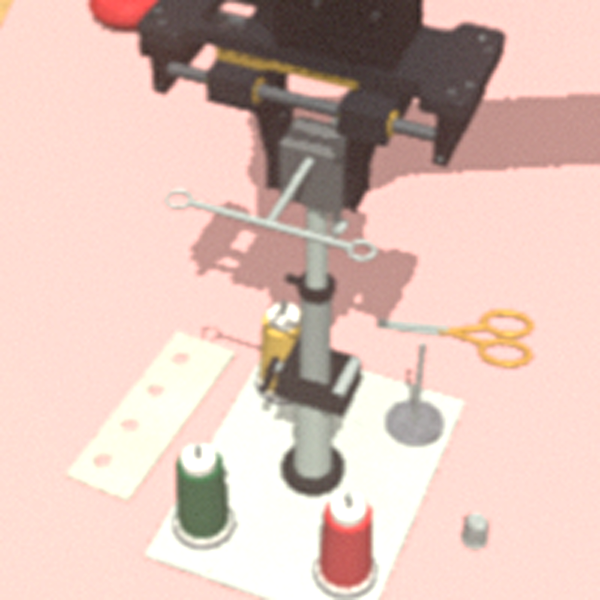

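The guide arms rose exactly 140.0 mm. The stop is felt (11 N up, well under the stand's 22 N weight), and the base and collar heights are unchanged. Handing in while holding.

```bash
python3 -c "
from bench import r
print(r.close_job())"
```

```text
the job is handed in; nothing more can be done
None
```

The mast is up at its second stop, and the arm is still gripping the head and holding it there for you to tighten the clamp. I handed the job in at about 9 s.

- **Pinch:** I closed on the head at 30 N, pointing down and along the stand's x. The jaws shut to 40.3 mm, which means the button was fully in while the mast was still down.
- **Draw:** I lifted the head straight up with about 2–3 N of load, past the first stop and slowly onto the second.
- **Last checks:**
  - The side camera shows the guide arms rose 140.0 mm (0.175 to 0.315 m), and the TCP travelled 140.2 mm.
  - The stop is felt at about 11 N upward, roughly half the stand's weight.
  - The base and collar heights are unchanged to within 0.5 mm.
  - The stand, thimble, scissors and card look unmoved in the last picture. The hoop is outside that crop, but nothing went near it.
- **Problems:** One move call was refused for missing keys, and nothing moved. The side view put the base centre about 3 mm off the guide bars in y, which was too small to matter. No check failed.

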